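# Open the double doors of the spice cupboard

### The job

Open both doors of the small green spice cupboard wide, about square to its front. The right-hand door carries the wooden strip that laps over the other and is held shut by a ball catch, so open it first, then free the left-hand door; do not force the left one against the strip. Leave the two small cups that stand on the worktop where they are.

Things in the scene. Friction and masses are not known exactly. Their poses are not given: they have to be found in the camera images.
- spice_cupboard: Small glazed cupboard, fixed: green sides and two doors, brown wooden top and base, 270 mm wide, 140 deep, 150 high (top board 282 wide). Origin: centre of its underside. x points to its back, y to its left seen from the robot, z up. The doors (121 wide, 112 high) are in the front plane, x = -70 mm, clear of the worktop; the top board's front edge is at x = -75 mm.
- right_leaf_post (a point): Upright round brass post to pull the right door by: 14 mm thick, standing free from z = 110 to 167 mm (17 mm above the top board). The point is on its axis at z = 155 mm; shut it stands at x = -106, y = -45 mm of the cupboard. Axis 36 mm out from the door's face and 78 mm along the door from its hinge; a 10 mm neck at z = 117 mm joins it to the door.
- left_leaf_post (a point): The same post on the left door, the mirror image: shut it stands at x = -106, y = +45 mm of the cupboard.
- right_leaf (a joint): Angle of the right door, rad: 0 shut, up to 1.75 as it swings out (counterclockwise from above). Vertical hinge at x = -70, y = -123 mm of the cupboard. Starts shut in a ball catch: about 6 N at the post over the first 10 mm frees it, then under 1 N; it stays where it is left. The brown strip on its free edge laps 11 mm over the front of the left door.
- left_leaf (a joint): Angle of the left door, rad: 0 shut, up to 1.75 as it swings out (clockwise from above). Vertical hinge at x = -70, y = +123 mm of the cupboard. Starts shut; no catch of its own, but blocked by the right door's strip until that door is open; then it swings under 1 N and stays where it is left.
- cream_cup: Small loose cream cup with a handle, 59 x 83 x 55 mm, standing on the worktop beside the cupboard; origin at the centre of its underside. To be left alone.
- diamond_cup: Small loose cup with green and black diamonds and a handle, 60 x 83 x 52 mm, standing on the worktop beside the cupboard; origin at the centre of its underside. To be left alone.

How it is judged:
By the outcome, as a careful person would: the job done as asked, in the order asked, and still so for the second after the job is handed in, with the robot touching nothing.
It also fails if it takes over 53 s, if anything falls off the work surface, if the arm or the gripper's body presses on something with over 40 N, if the wrist force passes 120 N, or if a joint passes its speed limit or range.

### The arm

A 6-joint arm with a two-finger parallel gripper is mounted at the origin on a cart in front of the work surface, level with it; the furniture and walls round the work are solid. World frame = base frame: x ahead of the robot, y to its left, z up, the work surface at z = 0. Lengths are in m, angles in degrees, forces in N, time in s.
With the tool pointing down it reaches from about 0.4 to 0.825 m from the base axis. Payload 7 kg.
Tool frame: the origin (TCP) lies at the very end of the fingers, on their centre line; the grasp point (between the pads) lies 19 mm behind it; z points along the fingers, y is the line along which they close (so a half turn about z gives the same grasp; the last joint's range is limited). The gripper opens to 88 mm and grips with 3 to 60 N. Pads are 19 mm wide; open, the fingers measure 130 mm over their backs; the gripper's body (78 mm by 193 mm) begins 47 mm behind the grasp point.
Start: joints at [87.84, 20.546, 0.682, 0, -70.136, -16.507], TCP at [0.216, 0.639, 0.227] pointing down, gripper open.
Joint ranges: [-176.03, 176.03], [-82.01, 121.73], [-58.28, 71.71], [-173.87, 95.51], [-174.79, -0.11], [-173.66, 173.66]. Speed limits (degrees/s): [136.94, 136.94, 172.46, 180, 180, 180].

### API

Orientations are given as [roll, pitch, yaw] about the fixed x, y, z axes, in that order (R = Rz(yaw) Ry(pitch) Rx(roll)).
In Python, from plant import r gives the robot as it stands. The module is installed in compiled form; this text tells all that it offers.
- The arm moves only by the tool jog_arm, never from a script. Its arguments are lists of equal length, an entry for each row: "travel": the shift along the tool's x, y, z each as a share of 50 cm, from -1 to 1, a list of three; "dr": the turn, a rotation vector about the tool's x, y, z each as a share of 360 degrees, from -1 to 1, a list of three; "claw": the opening, from 0 (shut) to 1 (fully open). A call has exactly 10 rows; each row is the pose to reach, as a shift and turn from the pose commanded when the call began, along the tool's axes at that moment, turning the shorter way round; what a row does not reach only later rows make up. A row lasts 1/8 s, in which the tool goes at most 62.5 mm and 10.7 degrees, less where a joint would pass 70% of its speed; a pose out of reach is approached as far as the arm can. A call with a number of a shift or a turn outside -1 to 1 is refused whole. A call with a gripper value outside its range is refused whole. The fingers move at their own pace and stop on an object; "newtons" is the grip in N (left out, the last holds). Time passes only in rows, so rows that repeat a pose let the fingers close, or fill a call up. It gives the time, the measured TCP pose, the force, the opening and the grip force at its end, in the units of the state.
- r.get_state(): the state, without advancing time (a new reading comes with each control period).
- r.capture(name): name is "scene" or "top" or "wrist"; returns a dict with "pixels" (384x512x3 uint8, red, green, blue), "range_z" (384x512 float32, m along the optical axis (not along the pixel's ray), 0 where there is no reading), "fx", "fy", "cx", "cy" (pixels), "position" and "attitude" of the camera in the world; the wrist camera has in their place "hand_eye" (4x4, takes a point from camera to tool coordinates, whose origin is the TCP and whose axes are the flange's). Camera axes: x right, y up, looking along -z (the intrinsics and any distortion apply to the point x, -y, -z); pixel columns grow to the right and rows downward; lengths in m; the calibration is good to about 2 mm. A picture is of the moment at which its call begins: read the wrist's pose just before it.
- r.close_job(): hands the job in; it is judged then, once.
Trained networks look in the newest picture that a camera, given by its name, has taken for a name from the list of things; names that differ only in an ending like _2 or _b are one class to them, and where a whole thing is asked for, a point or a joint stands for the part that bears it (a point fixed in the world has none). Each returns a list of dicts, best first, with "conf" (0 to 1); they miss things now and then, are a little off and sometimes report something else, mostly with a low value. They report only what shows in the picture. A call takes as long as a camera call.
- r.boxes_of(name, camera): "extent" ([left, top, right, bottom] in pixels, round what is visible of it).
- r.regions_of(name, camera): "pixels" (384x512 bool, what is visible of it) and "extent" ([left, top, right, bottom] in pixels, round what is visible of it).
- r.tip_of(name, camera): "at" ([column, row] in pixels: a listed point, or the origin of a listed thing).
The state is a dict: "time_s": time; "joints": joint angles; "qd": joint speeds; "joint_torque": joint torques, N m; "tcp_pos": TCP position; "eef_rot": TCP orientation; "contact_force": force on the tool from outside, world axes, zero at the start; "moment": the same for the moment, N m; "gripper_width": finger opening in m; "gripper_force": force on a finger pad.
Only numpy, scipy, OpenCV 4.12 (cv2) and the standard library are available. Lean on these libraries where they do the work, as an engineer would, in place of code of your own. Each camera call takes 0.05 s, during which the arm holds its last target. There are 200 camera calls.

## Working session

There is one attempt and no reset: what is moved stays moved. The work goes in short steps, Python scripts to look and compute and a tool call to move; the robot and the scene stay as the last step left them, time stands still between calls to the robot, and variables do not carry over. Pictures are saved under pics/ and viewed, at most 10 in all, crops included, and the job is handed in when it is done.

Besides the shell and the picture viewer there is one more tool, called after ">>>" in YAML: its name, and indented under it one key for each argument. jog_arm: Moves the arm, as the interface text tells. Its arguments: {"type":"object","properties":{"travel":{"type":"array"},"dr":{"type":"array"},"claw":{"type":"array"},"newtons":{"type":"number"}},"required":["travel","dr","claw"]}

```bash
mkdir -p pics; cat > h.py <<'E'
import numpy as np, cv2
from plant import r
from scipy.spatial.transform import Rotation as R
def rot(a):
    a=np.array(a,float)
    if a.shape==(3,3): return a
    if a.size==4: return R.from_quat(a).as_matrix()
    return R.from_euler('xyz',a,degrees=True).as_matrix()
def campose(c,st=None):
    if 'hand_eye' in c:
        T=np.eye(4);T[:3,:3]=rot(st['eef_rot']);T[:3,3]=st['tcp_pos'];return T@np.array(c['hand_eye'])
    T=np.eye(4);T[:3,:3]=rot(c['attitude']);T[:3,3]=c['position'];return T
def ray(c,u,v,T):
    d=np.array([(u-c['cx'])/c['fx'],-(v-c['cy'])/c['fy'],-1.]);return T[:3,3],T[:3,:3]@d
def atz(c,u,v,T,z):
    o,d=ray(c,u,v,T);return o+d*(z-o[2])/d[2]
def save(c,n): cv2.imwrite('pics/'+n,c['pixels'][:,:,::-1])
E
python3 - <<'E'
from h import *
print({k:np.round(v,3) for k,v in r.get_state().items()})
for n in('scene','top'):
    c=r.capture(n);save(c,n+'0.png');T=campose(c)
    print(n,{k:c[k] for k in c if k not in('pixels','range_z')})
    for t,z in(('right_leaf_post',.155),('left_leaf_post',.155),('spice_cupboard',0),('cream_cup',0),('diamond_cup',0)):
        for d in r.tip_of(t,n)[:2]: print(t,d['conf'],np.round(d['at']),np.round(atz(c,*d['at'],T,z),3))
E
```

```text
{'time_s': np.float64(0.0), 'joints': array([ 8.7839e+01,  2.0591e+01,  6.3300e-01, -2.0000e-02, -7.0135e+01,
       -1.6507e+01]), 'qd': array([ 0.019, -0.002, -0.003,  0.01 , -0.04 ,  0.058]), 'joint_torque': array([ 0.0000e+00, -5.8273e+01,  2.9306e+01,  6.9970e+00,  7.0000e-03,
       -0.0000e+00]), 'tcp_pos': array([0.216, 0.639, 0.226]), 'eef_rot': array([ 1.79906e+02, -8.00000e-03, -1.86750e+01]), 'contact_force': array([0.625, 0.408, 0.429]), 'moment': array([ 0.035, -0.019,  0.022]), 'gripper_force': np.float64(0.0), 'gripper_width': np.float64(0.088)}
scene {'fx': 414.22282551070674, 'fy': 414.22282551070674, 'cx': 258.19561979083323, 'cy': 194.08445537563156, 'position': array([ 0.05775552, -0.77980669,  0.55499173]), 'attitude': array([ 65.99511585,  -1.45318269, -26.28348876])}
right_leaf_post 0.89 [281. 190.] [0.526 0.019 0.155]
left_leaf_post 0.87 [252. 182.] [0.482 0.095 0.155]
spice_cupboard 0.72 [286. 225.] [0.599 0.106 0.   ]
cream_cup 0.75 [353. 306.] [ 0.552 -0.254  0.   ]
diamond_cup 0.58 [196. 180.] [0.473 0.523 0.   ]
top {'fx': 454.13884788517726, 'fy': 454.13884788517726, 'cx': 263.56576554121665, 'cy': 193.52979096958012, 'position': array([0.42844387, 0.11795635, 1.43228827]), 'attitude': array([  4.87002936,   0.10015348, -89.68586557])}
right_leaf_post 0.49 [299. 202.] [0.515 0.02  0.155]
left_leaf_post 0.5 [270. 211.] [0.489 0.103 0.155]
spice_cupboard 0.75 [267. 177.] [0.603 0.111 0.   ]
cream_cup 0.92 [385. 194.] [ 0.553 -0.262  0.   ]
diamond_cup 0.86 [142. 220.] [0.464 0.502 0.   ]
```

View pics/scene0.png

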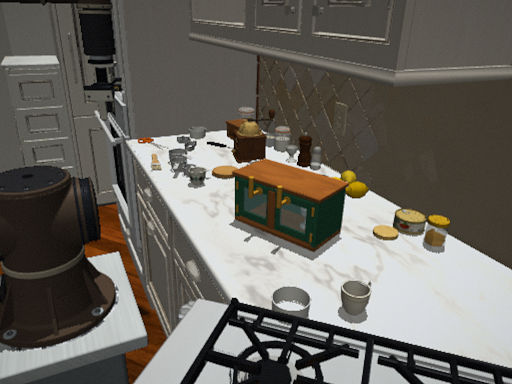

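View pics/top0.png

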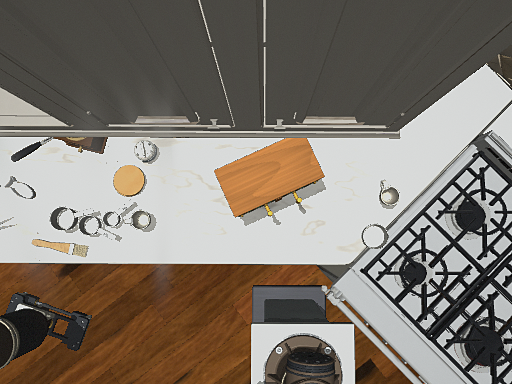

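```bash
python3 - <<'E'
from h import *
c=r.capture('top');T=campose(c)
v,u=np.mgrid[0:384,0:512];z=c['range_z']
P=np.stack([(u-c['cx'])/c['fx']*z,-(v-c['cy'])/c['fy']*z,-z],-1)@T[:3,:3].T+T[:3,3]
m=(abs(P[...,2]-.15)<.006)&(z>0)&(P[...,0]>.45)&(P[...,0]<.75)&(P[...,1]>-.1)&(P[...,1]<.3)
n,l,s,_=cv2.connectedComponentsWithStats(m.astype('uint8'))
i=1+s[1:,4].argmax();q=P[l==i]
rc=cv2.minAreaRect((q[:,:2]*1000).astype('float32'));print(rc,np.round(cv2.boxPoints(rc)),q[:,2].mean(),len(q))
m2=(P[...,2]>.158)&(P[...,2]<.18)&(P[...,0]>.45)&(P[...,0]<.62)&(P[...,1]>-.1)&(P[...,1]<.2)
for k,ss in enumerate(cv2.connectedComponentsWithStats(m2.astype('uint8'))[2][1:]): print(ss, np.round(P[ss[1]:ss[1]+ss[3],ss[0]:ss[0]+ss[2]][m2[ss[1]:ss[1]+ss[3],ss[0]:ss[0]+ss[2]]].mean(0),3))
E
```

```text
((596.1983642578125, 106.12542724609375), (148.28411865234375, 282.1167297363281), 24.702861785888672) [[470. 203.]
 [588. -53.]
 [723.   9.]
 [605. 265.]] 0.14970347904130318 4887
[267 166   1   1   1] [0.615 0.111 0.16 ]
[277 184   1   1   1] [0.564 0.083 0.158]
[297 198   5   5  20] [0.519 0.022 0.166]
[268 211   5   5  20] [0.482 0.103 0.166]
```

The scene picture shows the green cupboard at about (290,205), with its posts at (281,190) and (252,182). The top picture shows it turned about 25°, with the posts at (299,200) and (270,213). Depth fit: origin ≈ (0.597, 0.106), yaw 24.7°. The posts this predicts agree with the measured ones to 1–2 mm.

With the tool at yaw 24.7° its axes line up with the cupboard, so I'll move above the right post in that orientation.

>>> jog_arm:
  travel:
    - [0.97,0.976,0]
    - [0.97,0.976,0]
    - [0.97,0.976,0]
    - [0.97,0.976,0]
    - [0.97,0.976,0]
    - [0.97,0.976,0]
    - [0.97,0.976,0]
    - [0.97,0.976,0]
    - [0.97,0.976,0]
    - [0.97,0.976,0]
  dr:
    - [0,0,-0.1206]
    - [0,0,-0.1206]
    - [0,0,-0.1206]
    - [0,0,-0.1206]
    - [0,0,-0.1206]
    - [0,0,-0.1206]
    - [0,0,-0.1206]
    - [0,0,-0.1206]
    - [0,0,-0.1206]
    - [0,0,-0.1206]
  claw: [0.45,0.45,0.45,0.45,0.45,0.45,0.45,0.45,0.45,0.45]
  newtons: 25

```text
time_s: 1.9
tcp_pos: [0.4923, 0.0766, 0.2272]
eef_rot: [-180.0, -0.1, 24.8]
contact_force: [2.3, 2.2, 0.5]
gripper_width: 0.0393
gripper_force: 0.0
```

>>> jog_arm:
  travel:
    - [0.003,0.12,0]
    - [0.003,0.12,0]
    - [0.003,0.12,0]
    - [0.003,0.12,0]
    - [0.003,0.12,0]
    - [0.003,0.12,0]
    - [0.003,0.12,0]
    - [0.003,0.12,0]
    - [0.003,0.12,0]
    - [0.003,0.12,0]
  dr:
    - [0,0,0]
    - [0,0,0]
    - [0,0,0]
    - [0,0,0]
    - [0,0,0]
    - [0,0,0]
    - [0,0,0]
    - [0,0,0]
    - [0,0,0]
    - [0,0,0]
  claw: [0.45,0.45,0.45,0.45,0.45,0.45,0.45,0.45,0.45,0.45]

```text
time_s: 3.15
tcp_pos: [0.518, 0.0245, 0.2265]
eef_rot: [-180.0, 0.0, 24.7]
contact_force: [0.6, -1.1, 0.6]
gripper_width: 0.0397
gripper_force: 0.0
```

```bash
python3 - <<'E'
from h import *
s=r.get_state();c=r.capture('wrist');T=campose(c,s);save(c,'w1.png')
M=R.from_euler('xyz',[180,0,24.7],degrees=True).as_matrix()
print(np.round(s['tcp_pos'],4),np.round(s['eef_rot'],2),np.round(s['joints']),s['time_s'])
for t in('right_leaf_post','left_leaf_post'):
    for d in r.tip_of(t,'wrist')[:2]:
        p=atz(c,*d['at'],T,.155);print(t,d,np.round(p,4),'tool delta',np.round(M.T@(p-s['tcp_pos']),4))
E
```

```text
[0.518  0.0245 0.2265] [-180.      0.     24.74] [ 24.   6. -19.  -0. -65.  90.] 3.15
right_leaf_post {'at': [254.2, 199.8], 'conf': 0.97} [0.5199 0.0226 0.155 ] tool delta [0.0008 0.0026 0.0715]
left_leaf_post {'at': [131.1, 196.0], 'conf': 0.72} [0.4856 0.1042 0.155 ] tool delta [ 0.0038 -0.0859  0.0715]
```

View pics/w1.png

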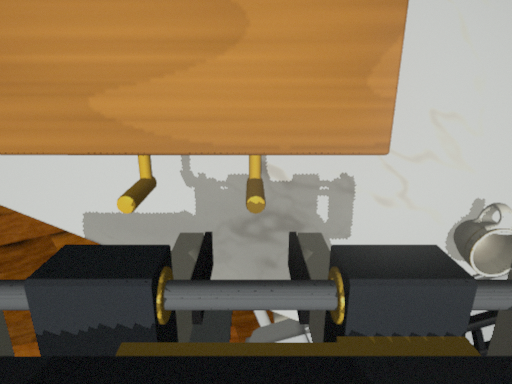

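The wrist view shows the right post at (255,200), centred between the fingers, and the left post at (130,197). I'll descend and grip.

>>> jog_arm:
  travel:
    - [0.002,0.006,0.09]
    - [0.002,0.006,0.189]
    - [0.002,0.006,0.189]
    - [0.002,0.006,0.189]
    - [0.002,0.006,0.189]
    - [0.002,0.006,0.189]
    - [0.002,0.006,0.189]
    - [0.002,0.006,0.189]
    - [0.002,0.006,0.189]
    - [0.002,0.006,0.189]
  dr:
    - [0,0,0]
    - [0,0,0]
    - [0,0,0]
    - [0,0,0]
    - [0,0,0]
    - [0,0,0]
    - [0,0,0]
    - [0,0,0]
    - [0,0,0]
    - [0,0,0]
  claw: [0.45,0.45,0.45,0.45,0.1,0.1,0.1,0.1,0.1,0.1]
  newtons: 25

```text
time_s: 4.55
tcp_pos: [0.5208, 0.022, 0.1328]
eef_rot: [179.9, -0.0, 24.8]
contact_force: [1.8, -4.7, 6.4]
gripper_width: 0.0136
gripper_force: 25.0
```

Gripped at 13.6 mm, which fits the 14 mm post. I'll follow the arc for the first 45°.

>>> jog_arm:
  travel:
    - [-0.012,0.0061,0]
    - [-0.0235,0.0132,0]
    - [-0.0344,0.0211,0]
    - [-0.0447,0.0299,0]
    - [-0.0542,0.0394,0]
    - [-0.063,0.0497,0]
    - [-0.0709,0.0606,0]
    - [-0.0779,0.0721,0]
    - [-0.0841,0.0841,0]
    - [-0.0892,0.0966,0]
  dr:
    - [0,0,0]
    - [0,0,0]
    - [0,0,0]
    - [0,0,0]
    - [0,0,0]
    - [0,0,0]
    - [0,0,0]
    - [0,0,0]
    - [0,0,0]
    - [0,0,0]
  claw: [0.1,0.1,0.1,0.1,0.1,0.1,0.1,0.1,0.1,0.1]
  newtons: 25

```text
time_s: 5.8
tcp_pos: [0.4993, -0.0396, 0.1325]
eef_rot: [-179.9, 0.0, 24.8]
contact_force: [-5.4, 4.5, 9.4]
gripper_width: 0.0131
gripper_force: 25.0
```

>>> jog_arm:
  travel:
    - [-0.0042,0.0128,0]
    - [-0.0073,0.0259,0]
    - [-0.0094,0.0393,0]
    - [-0.0105,0.0527,0]
    - [-0.0105,0.0662,0]
    - [-0.0094,0.0797,0]
    - [-0.0073,0.093,0]
    - [-0.0041,0.1061,0]
    - [0,0.1189,0]
    - [0.0052,0.1314,0]
  dr:
    - [0,0,0]
    - [0,0,0]
    - [0,0,0]
    - [0,0,0]
    - [0,0,0]
    - [0,0,0]
    - [0,0,0]
    - [0,0,0]
    - [0,0,0]
    - [0,0,0]
  claw: [0.1,0.1,0.1,0.1,0.1,0.1,0.1,0.1,0.1,0.1]
  newtons: 25

```text
time_s: 7.05
tcp_pos: [0.5295, -0.0984, 0.1324]
eef_rot: [-180.0, 0.0, 24.8]
contact_force: [-3.8, 1.2, 8.3]
gripper_width: 0.0134
gripper_force: 25.0
```

The pose matches the predicted one at 90°. I'll release and rise.

>>> jog_arm:
  travel:
    - [0,0,0]
    - [0,0,0]
    - [0,0,0]
    - [0,0,0]
    - [0,0,-0.06]
    - [0,0,-0.12]
    - [0,0,-0.19]
    - [0,0,-0.19]
    - [0,0,-0.19]
    - [0,0,-0.19]
  dr:
    - [0,0,0]
    - [0,0,0]
    - [0,0,0]
    - [0,0,0]
    - [0,0,0]
    - [0,0,0]
    - [0,0,0]
    - [0,0,0]
    - [0,0,0]
    - [0,0,0]
  claw: [0.25,0.25,0.25,0.25,0.25,0.25,0.25,0.25,0.25,0.25]

```text
time_s: 8.3
tcp_pos: [0.5292, -0.0988, 0.226]
eef_rot: [-180.0, 0.1, 24.7]
contact_force: [0.7, 0.1, 0.0]
gripper_width: 0.022
gripper_force: 0.0
```

```bash
python3 - <<'E'
from h import *
s=r.get_state();c=r.capture('scene');T=campose(c);save(c,'s2.png')
M=R.from_euler('xyz',[180,0,24.7],degrees=True).as_matrix()
for t in('right_leaf_post','left_leaf_post'):
    for d in r.tip_of(t,'scene')[:2]:
        p=atz(c,*d['at'],T,.155);print(t,d,np.round(p,4))
p=np.array([.482,.1025,.132]);print(s['tcp_pos'],s['eef_rot'],(M.T@(p-s['tcp_pos']))/.5)
E
```

```text
right_leaf_post {'at': [308.0, 208.6], 'conf': 0.71} [ 0.5315 -0.0929  0.155 ]
left_leaf_post {'at': [252.4, 182.9], 'conf': 0.8} [0.482  0.0893 0.155 ]
[ 0.5291827  -0.09879627  0.22602827] [-1.79959298e+02  9.38444432e-02  2.47430981e+01] [ 0.08249842 -0.4051908   0.18805653]
```

View pics/s2.png

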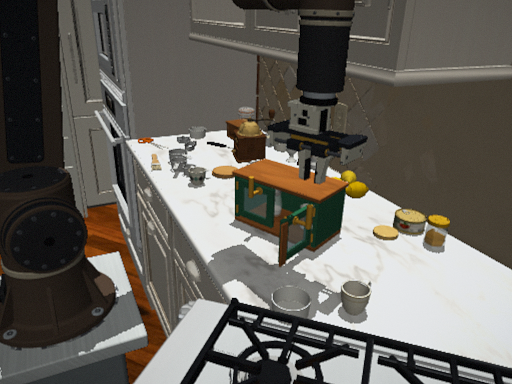

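The right door stands open at about 90°, with its edge at (283,245) and post at (308,208). Next I'll go above the left post.

>>> jog_arm:
  travel:
    - [0.082,-0.405,0]
    - [0.082,-0.405,0]
    - [0.082,-0.405,0]
    - [0.082,-0.405,0]
    - [0.082,-0.405,0]
    - [0.082,-0.405,0]
    - [0.082,-0.405,0]
    - [0.082,-0.405,0]
    - [0.082,-0.405,0]
    - [0.082,-0.405,0]
  dr:
    - [0,0,0]
    - [0,0,0]
    - [0,0,0]
    - [0,0,0]
    - [0,0,0]
    - [0,0,0]
    - [0,0,0]
    - [0,0,0]
    - [0,0,0]
    - [0,0,0]
  claw: [0.45,0.45,0.45,0.45,0.45,0.45,0.45,0.45,0.45,0.45]

```text
time_s: 9.7
tcp_pos: [0.4823, 0.102, 0.2271]
eef_rot: [180.0, -0.0, 24.7]
contact_force: [-0.0, 0.3, 0.4]
gripper_width: 0.0395
gripper_force: 0.0
```

```bash
python3 - <<'E'
from h import *
s=r.get_state();c=r.capture('wrist');T=campose(c,s)
M=R.from_euler('xyz',[180,0,24.7],degrees=True).as_matrix()
print(s['tcp_pos'])
for d in r.tip_of('left_leaf_post','wrist')[:2]:
    p=atz(c,*d['at'],T,.155);print(d,np.round(p,4),'delta share',(M.T@(p-s['tcp_pos']))/.5)
E
```

```text
[0.48232711 0.10201886 0.22707321]
{'at': [247.8, 199.3], 'conf': 0.83} [0.4824 0.1043 0.155 ] delta share [ 0.00209578 -0.00412536  0.14414642]
```

>>> jog_arm:
  travel:
    - [0,-0.002,0.09]
    - [0,-0.002,0.189]
    - [0,-0.002,0.189]
    - [0,-0.002,0.189]
    - [0,-0.002,0.189]
    - [0,-0.002,0.189]
    - [0,-0.002,0.189]
    - [0,-0.002,0.189]
    - [0,-0.002,0.189]
    - [0,-0.002,0.189]
  dr:
    - [0,0,0]
    - [0,0,0]
    - [0,0,0]
    - [0,0,0]
    - [0,0,0]
    - [0,0,0]
    - [0,0,0]
    - [0,0,0]
    - [0,0,0]
    - [0,0,0]
  claw: [0.45,0.45,0.45,0.45,0.1,0.1,0.1,0.1,0.1,0.1]
  newtons: 20

```text
time_s: 11.05
tcp_pos: [0.4822, 0.1031, 0.1332]
eef_rot: [180.0, -0.0, 24.8]
contact_force: [-0.3, -1.6, 5.9]
gripper_width: 0.0132
gripper_force: 20.0
```

>>> jog_arm:
  travel:
    - [-0.012,-0.0061,0]
    - [-0.0235,-0.0132,0]
    - [-0.0344,-0.0211,0]
    - [-0.0447,-0.0299,0]
    - [-0.0542,-0.0394,0]
    - [-0.063,-0.0497,0]
    - [-0.0709,-0.0606,0]
    - [-0.0779,-0.0721,0]
    - [-0.0841,-0.0841,0]
    - [-0.0892,-0.0966,0]
  dr:
    - [0,0,0]
    - [0,0,0]
    - [0,0,0]
    - [0,0,0]
    - [0,0,0]
    - [0,0,0]
    - [0,0,0]
    - [0,0,0]
    - [0,0,0]
    - [0,0,0]
  claw: [0.1,0.1,0.1,0.1,0.1,0.1,0.1,0.1,0.1,0.1]

```text
time_s: 12.3
tcp_pos: [0.42, 0.1272, 0.1326]
eef_rot: [179.9, 0.1, 24.7]
contact_force: [0.6, -5.7, 6.2]
gripper_width: 0.0142
gripper_force: 20.0
```

>>> jog_arm:
  travel:
    - [-0.0042,-0.0128,0]
    - [-0.0073,-0.0259,0]
    - [-0.0094,-0.0393,0]
    - [-0.0105,-0.0527,0]
    - [-0.0105,-0.0662,0]
    - [-0.0094,-0.0797,0]
    - [-0.0073,-0.093,0]
    - [-0.0041,-0.1061,0]
    - [0,-0.1189,0]
    - [0.0052,-0.1314,0]
  dr:
    - [0,0,0]
    - [0,0,0]
    - [0,0,0]
    - [0,0,0]
    - [0,0,0]
    - [0,0,0]
    - [0,0,0]
    - [0,0,0]
    - [0,0,0]
    - [0,0,0]
  claw: [0.1,0.1,0.1,0.1,0.1,0.1,0.1,0.1,0.1,0.1]

```text
time_s: 13.55
tcp_pos: [0.3957, 0.1895, 0.1323]
eef_rot: [180.0, 0.0, 24.7]
contact_force: [-0.9, -3.9, -1.6]
gripper_width: 0.0135
gripper_force: 20.0
```

>>> jog_arm:
  travel:
    - [0,0,0]
    - [0,0,0]
    - [0,0,0]
    - [0,0,0]
    - [0,0,-0.06]
    - [0,0,-0.12]
    - [0,0,-0.2]
    - [0,0,-0.28]
    - [0,0,-0.28]
    - [0,0,-0.28]
  dr:
    - [0,0,0]
    - [0,0,0]
    - [0,0,0]
    - [0,0,0]
    - [0,0,0]
    - [0,0,0]
    - [0,0,0]
    - [0,0,0]
    - [0,0,0]
    - [0,0,0]
  claw: [0.25,0.25,0.25,0.25,0.25,0.25,0.25,0.25,0.25,0.25]

```text
time_s: 14.8
tcp_pos: [0.3956, 0.1889, 0.2721]
eef_rot: [-180.0, 0.0, 24.7]
contact_force: [0.2, 0.2, -0.6]
gripper_width: 0.022
gripper_force: 0.0
```

```bash
python3 - <<'E'
from h import *
s=r.get_state();print(s['tcp_pos'],s['contact_force'])
a=np.deg2rad(24.7);O=np.array([.597,.106]);W=np.array([[np.cos(a),-np.sin(a)],[np.sin(a),np.cos(a)]])
for n in('scene','top','wrist'):
    c=r.capture(n);T=campose(c,s);save(c,n+'3.png')
    for t in('right_leaf_post','left_leaf_post','cream_cup','diamond_cup'):
        for d in r.tip_of(t,n)[:1]:
            p=atz(c,*d['at'],T,.155 if 'post' in t else 0);print(n,t,d,np.round(p,3),'local',np.round(W.T@(p[:2]-O),3))
E
```

```text
[0.39564996 0.1889129  0.27212407] [ 0.15458048  0.17796851 -0.63549144]
scene right_leaf_post {'at': [311.1, 209.8], 'conf': 0.63} [ 0.535 -0.101  0.155] local [-0.143 -0.162]
scene left_leaf_post {'at': [209.0, 174.1], 'conf': 0.72} [0.402 0.189 0.155] local [-0.142  0.156]
scene cream_cup {'at': [352.4, 306.9], 'conf': 0.95} [ 0.548 -0.257  0.   ] local [-0.196 -0.31 ]
scene diamond_cup {'at': [196.6, 183.5], 'conf': 0.68} [0.466 0.496 0.   ] local [0.044 0.409]
top right_leaf_post {'at': [342.4, 198.2], 'conf': 0.97} [ 0.525 -0.102  0.155] local [-0.152 -0.159]
top cream_cup {'at': [383.9, 191.8], 'conf': 0.57} [ 0.558 -0.26   0.   ] local [-0.188 -0.316]
top diamond_cup {'at': [139.3, 218.7], 'conf': 0.9} [0.469 0.512 0.   ] local [0.053 0.423]
wrist left_leaf_post {'at': [246.0, 177.3], 'conf': 0.74} [0.398 0.194 0.155] local [-0.143  0.163]
```

View pics/scene3.png

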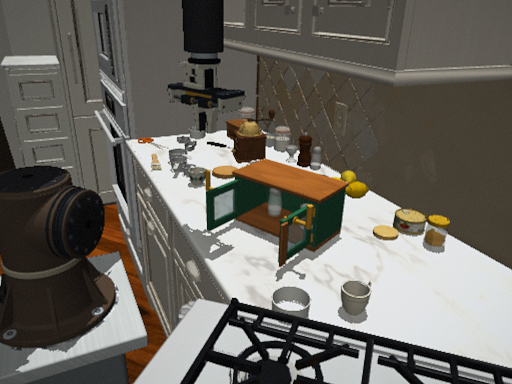

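View pics/top3.png

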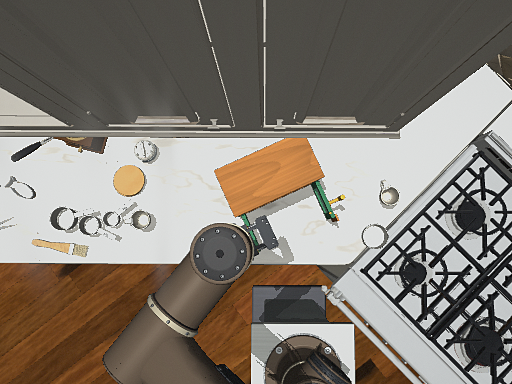

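Both doors stand square to the front: the left one around (222,205) and the right around (290,235) in the scene view. The cups haven't moved, and the gripper is clear.

```bash
python3 -c "
from plant import r
print(r.close_job())"
```

```text
the job is handed in; nothing more can be done
None
```

Both cupboard doors are open to about 90°, right door first and then the left; the cups were left alone, and the job was handed in at about 15 s on the robot's clock.

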